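Click the amber filter into the viewing port

TASK

Before a resist-coated chip is viewed, flick the lobed edge of the filter wheel counter-clockwise (seen from above) with a fingertip, click by click, until the amber-orange filter sits in its click under the viewing port. Let the wheel come to rest on the click just before amber, give it the last single click, do not run past it, and leave the finger clear of the wheel. Push gently, pinch and lift nothing, and leave the loose things around it undisturbed.

Things in the scene. Friction and masses are not known exactly. Their poses are not given: they have to be found in the camera images.
- filter_unit: White filter unit fixed to the bench, yawed either way. Origin: on the vertical axis of its dark wheel, at bench height; x points to the back post, away from the robot; z up. Base plate 124 mm wide, top at 14 mm, from 58 mm in front of the axis to 92 mm behind; grey housing under the wheel 84 mm across, top at 23 mm. Post (x 72 to 88 mm, y within 20 mm) and port: the highest parts, 61 mm.
- wheel_hub (a point): Centre of the wheel's top face, 44 mm above the bench. The wheel spans heights 24 to 44 mm: a disc of radius 43 mm with six round-ended finger lobes, 60 degrees apart, each 13 mm wide, straight-sided to radius 60 mm and out to 66.5 mm; gaps between lobes 30 mm at the disc, 50 mm near the tips. In a click one lobe points along the unit's -x (front) and one along +x.
- filter_wheel (a joint): Wheel angle, rad: 0 with amber under the port, growing counter-clockwise seen from above (front edge moves to the unit's -y, the robot's right). Clicks every 1.047. Starts 2, 3 or 4 clicks before 0, in a click or now and then hung half way between two. Sprung detent: about 3 N at a lobe to leave a click; past half way it snaps on by itself and stops in the next click if pushed slowly (0.06 m/s). Stops at -4.75, 1.2.
- amber_filter (a point): Centre of the top of the amber-orange filter, 45 mm above the bench; turns with the wheel. The six filters are 21 mm discs, centres 30 mm from the axis, one in line with each lobe: amber and, following counter-clockwise, blue, green, violet, white, mid-grey.
- view_port (a point): Centre of the viewing port at its upper face, 58 mm above the bench: a fixed open aluminium ring, 38 mm outside, 28 mm inside, over the wheel 30 mm behind the axis (unit's +x), carried by the back post; the filter in use is seen through it.
- petri_dish: Loose glass dish with a wafer chip, 64 mm across, 14 mm high, beside the unit on its left. Origin under its centre. Leave alone.
- ptfe_puck: Loose white plastic puck, 43 mm across, 11 mm high, near the unit's right front corner. Origin under its centre. Leave alone.
- bottle_small: Loose small screw-cap bottle, 34 mm across, 70 mm high, behind the unit to the right. Origin under its centre. Leave alone.
- wafer_shipper: Loose round bluish wafer shipper, 109 mm across, 16 mm high, at the front of the bench to the right of the unit. Origin under its centre. Leave alone.
- kf_nipple: Loose metal flanged tube standing upright, 40 mm across, 42 mm high, at the front left of the bench. Origin under its centre. Leave alone.

How it is judged:
On the way:
1. the wheel rests on the click just before amber (value of joint filter_wheel between -1.2 and -0.9 rad and velocity of joint filter_wheel between -0.1 and 0.1 rad/s), for 0.2 s.
At the end, for the whole second after the job is handed in: The amber filter is clicked in under the viewing port (wheel within 0.13 rad of 0) and the wheel is at rest (value of joint filter_wheel between -0.13 and 0.13 rad and velocity of joint filter_wheel between -0.1 and 0.1 rad/s); the robot touches nothing.
It fails at once if the wheel runs past amber by half a click or more (value of joint filter_wheel above 0.5 rad).
It fails at once if the fingers press on the filter unit or its wheel with more than 30 N (contact force between the fingers and filter_unit above 30 N).
It fails at once if a loose thing is moved or lifted by more than 15 mm (distance of any of petri_dish, ptfe_puck, bottle_small, wafer_shipper, kf_nipple from where it was at the start of the episode above 0.015 m).
It also fails if it takes over 64 s, if anything falls off the work surface, if the arm or the gripper's body presses on something with over 40 N, if the wrist force passes 120 N, or if a joint passes its speed limit or range.

ROBOT

A 7-joint arm with a two-finger parallel gripper is mounted at the origin on a cart in front of the work surface, level with it; the furniture and walls round the work are solid. World frame = base frame: x ahead of the robot, y to its left, z up, the work surface at z = 0. Lengths are in m, angles in rad, forces in N, time in s.
With the tool pointing down it reaches from about 0.425 to 0.95 m from the base axis. Payload 4.7 kg.
Tool frame: the origin (TCP) lies between the finger pads; the fingertips stand 14 mm ahead of it and the grasp point (between the pads) lies 5 mm behind it; z points along the fingers, y is the direction in which the jaws open and shut (so a half turn about z gives the same grasp; the last joint's range is limited). The gripper opens to 87 mm and grips with 3 to 60 N. Pads are 19 mm wide; open, the fingers measure 117 mm over their backs; the gripper's body (75 mm by 190 mm) begins 51 mm behind the grasp point.
Start: joints at [1.109, 0.469, -0.049, 1.532, 0.024, 1.141, -0.082], TCP at [0.283, -0.613, 0.237] pointing down, gripper open.
Joint ranges: [-2.59, 2.59], [-0.33, 1.99], [-1.39, 1.29], [0.1, 2.45], [-1.04, 4.18], [0.21, 1.99], [-2.66, 2.66]. Speed limits (rad/s): [2.57, 2.57, 3.14, 3.14, 3.14, 3.14, 3.14].

INTERFACE

Orientations are given as a rotation vector (axis times angle).
In Python, from station import arm gives the robot as it stands.
- The arm moves only by the tool send_rows, never from a script. Its argument "commands" is a list of rows, each an object with "travel": the shift along the tool's x, y, z scaled (see below), a list of three; "spin": the turn about the tool's z scaled (see below). In form: [{"travel": [x, y, z], "spin": spin}, ...]. A call has 1 to 12 rows; each row shifts and turns the pose as measured when the row begins, along the tool's axes as they then stand; what a row does not reach is not made up. The controller multiplies each number of a shift by 0.02 m and each number of a turn by 6 degrees. A row lasts 1/12 s, in which the tool goes at most 41.7 mm and 7.16 degrees, less where a joint would pass 70% of its speed; a pose out of reach is approached as far as the arm can. A call with a number of a shift or a turn outside -1 to 1 is refused whole. A call with a gripper value outside its range is refused whole. "grip" is the gripper's target within -1 to 1 (fully open at 1, half-way at 0, shut at -1), set as the call begins (left out, the last holds). The fingers move at their own pace and stop on an object; "newtons" is the grip in N (left out, the last holds). Time passes only in rows, so rows that do not move let the fingers close. It gives the time, the measured TCP pose, the force and the opening at its end, in the units of the state.
- arm.observe(): the state, without advancing time (a new reading comes with each control period).
- arm.snapshot(name): name is "side" or "top" or "wrist"; returns (picture, depth): 420x560x3 uint8, red, green, blue; 420x560 float32, m along the optical axis (not along the pixel's ray), 0 where there is no reading.
- arm.camera_params(name): a dict with "mtx" (3x3 intrinsics, pixels), "position" and "attitude" of the camera in the world. Camera axes: x right, y up, looking along -z (the intrinsics and any distortion apply to the point x, -y, -z); pixel columns grow to the right and rows downward; lengths in m; the calibration is good to about 2 mm. A picture is of the moment at which its call begins: read the wrist's pose just before it. camera_params takes no time and is no camera call; for the wrist camera it gives the pose at the moment of the call.
- arm.finish_job(): hands the job in, once; it reports no verdict.
The state is a dict: "clock": time; "q": joint angles; "qd": joint speeds; "joint_efforts": joint torques, N m; "tool_pos": TCP position; "tool_rot": TCP orientation; "wrist_force": force on the tool from outside, world axes, zero at the start; "moment": the same for the moment, N m; "gripper_width": finger opening in m.
Only numpy, scipy, OpenCV 4.12 (cv2) and the standard library are available. Lean on these libraries where they do the work, as an engineer would, in place of code of your own. Each camera call takes 0.05 s, during which the arm holds its last target. There are 200 camera calls.

## Working session

There is one attempt and no reset: what is moved stays moved. The work goes in short steps, Python scripts to look and compute and a tool call to move; the robot and the scene stay as the last step left them, time stands still between calls to the robot, and variables do not carry over. Pictures are saved under pics/ and viewed, about 8 in all and at most 12, crops included, and the job is handed in when it is done.

Besides the shell and the picture viewer there is one more tool, called after ">>>" by a JSON object that holds its "method" and its "body", one argument or row to a line. send_rows: Moves the arm, as the interface text tells. Shifts and turns lie within -1 to 1; 1 stands for 0.02 m of shift or 6 degrees of turn. Its arguments: {"type":"object","properties":{"commands":{"type":"array"},"grip":{"type":"number"},"newtons":{"type":"number"}},"required":["commands"]}

```bash
mkdir -p pics
cat > h.py <<'E'
import numpy as np, cv2
from station import arm
from scipy.spatial.transform import Rotation as R
def att(p):
    a=np.array(p["attitude"],float)
    return a if a.shape==(3,3) else (R.from_rotvec(a).as_matrix() if a.size==3 else R.from_quat(a).as_matrix())
def ray(p,u,v):
    K=np.array(p["mtx"]); d=np.array([(u-K[0,2])/K[0,0],-(v-K[1,2])/K[1,1],-1.])
    return att(p)@d
def atz(p,u,v,z):
    d=ray(p,u,v); o=np.array(p["position"]); return o+d*(z-o[2])/d[2]
def proj(p,X):
    c=att(p).T@(np.array(X)-np.array(p["position"])); K=np.array(p["mtx"])
    return K[0,2]+K[0,0]*c[0]/-c[2], K[1,2]+K[1,1]*-c[1]/-c[2]
def save(n,im): cv2.imwrite("pics/"+n,im[...,::-1])
E
python3 - <<'E'
from h import *
s=arm.observe(); print(s)
for n in("top","side"):
    im,d=arm.snapshot(n); save(n+"1.png",im); p=arm.camera_params(n); print(n,p)
    np.savez(n+"1.npz",im=im,d=d)
E
```

```text
{'clock': 0.0, 'q': array([ 1.10908618,  0.46946156, -0.04861316,  1.5337037 ,  0.024136  ,
        1.14095771, -0.08229612]), 'qd': array([-0.00172784, -0.00168469, -0.00134077,  0.00127361,  0.00073043,
        0.0004109 ,  0.00091549]), 'joint_efforts': array([-1.78544087e-03, -5.07977986e+01, -8.13947478e-02, -2.36159474e+01,
       -6.11839676e-02,  3.78231530e-02,  2.03289378e-04]), 'tool_pos': array([ 0.28288465, -0.61223844,  0.23548175]), 'tool_rot': array([-3.06646270e+00, -6.74262613e-01,  7.99009836e-04]), 'wrist_force': array([-0.02925696, -0.21910498, -0.13025845]), 'moment': array([ 0.00027925, -0.00658653,  0.01312664]), 'gripper_width': 0.08714534215906962}
top {'mtx': array([[454.90671142,   0.        , 278.06234502],
       [  0.        , 454.90671142, 214.58485968],
       [  0.        ,   0.        ,   1.        ]]), 'position': array([0.36442656, 0.05501023, 1.23441993]), 'attitude': array([ 0.1374063 , -0.15322902, -1.57361796])}
side {'mtx': array([[544.15636131,   0.        , 286.64436432],
       [  0.        , 544.15636131, 215.52947455],
       [  0.        ,   0.        ,   1.        ]]), 'position': array([0.58796975, 1.17173731, 0.87312432]), 'attitude': array([-0.00378512, -1.41403193, -2.79187506])}
```

View pics/top1.png

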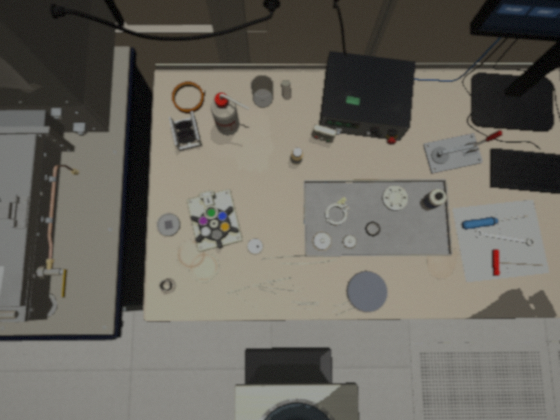

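The top view shows the unit at about px (214,220). The puck is at (255,247), the dish at (169,225), the nipple at (167,285) and the bottle at (296,155). I'll enlarge the unit.

Run:
```python
from h import *
f=np.load("top1.npz"); im=f["im"]; p=arm.camera_params("top")
save("c1.png",cv2.resize(im[180:265,160:270],None,fx=7,fy=7,interpolation=cv2.INTER_CUBIC))
for n,u,v,z in[("hub",214,223,.044),("puck",255,247,.011),("dish",169,225,.014),("nip",167,285,.042),("bot",296,155,.07),("ship",367,291,.016)]: print(n,atz(p,u,v,z).round(3))
```

```text
hub [0.565 0.212 0.044]
puck [0.505 0.105 0.011]
dish [0.566 0.338 0.014]
nip [0.404 0.331 0.042]
bot [ 0.744 -0.007  0.07 ]
ship [ 0.385 -0.192  0.016]
```

View pics/c1.png

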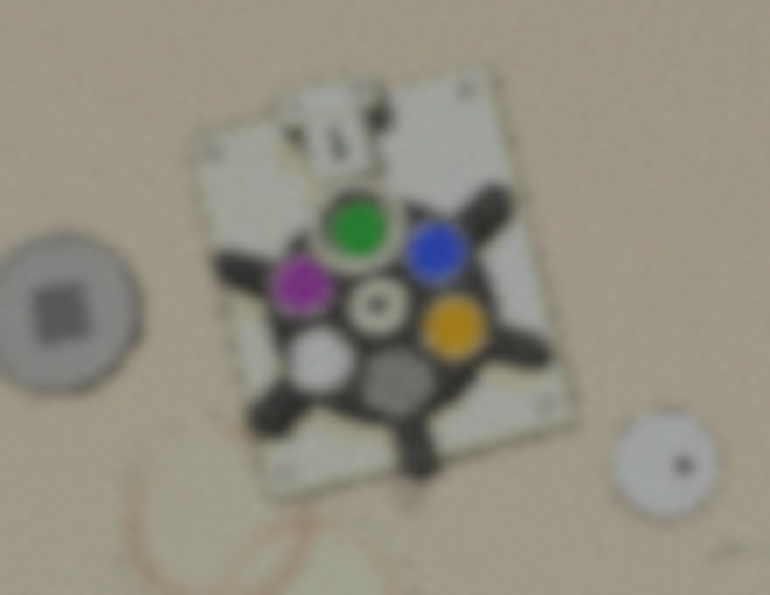

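Green is under the port, so the wheel sits in a click at −2.094 rad and needs two clicks. Now the yaw and the hub.

```bash
cat >> h.py <<'E'
def rows(target,yaw=None):
    "remaining move in tool axes, units of a row (20 mm / 6 deg)"
    s=arm.observe(); M=R.from_rotvec(s["tool_rot"]).as_matrix(); x=M[:,0]
    y0=np.degrees(np.arctan2(x[1],x[0]))
    t=M.T@(np.array(target)-s["tool_pos"])/0.02
    sp=None if yaw is None else -((yaw-y0+180)%360-180)/6
    print("clk %.2f"%s["clock"],"tcp",s["tool_pos"].round(4),"yaw %.1f"%y0,"units",t.round(2),"spin",sp,"F",s["wrist_force"].round(1),"q",s["q"].round(2))
E
python3 - <<'E'
from h import *
p=arm.camera_params("top")
g=lambda a,b,z:atz(p,160+(a+.5)/7-.5,180+(b+.5)/7-.5,z)[:2]
h=g(377,304,.046);print("hub",h)
pts={"amber":(455,326,-120),"blue":(437,252,-60),"violet":(302,286,60),"white":(320,360,120),"grey":(397,383,180),"green":(358,227,0)}
P=[];
for n,(a,b,o) in pts.items():
    d=g(a,b,.045)-h; P.append(g(a,b,.045)); print(n,np.linalg.norm(d).round(4),((np.degrees(np.arctan2(d[1],d[0]))-o+180)%360-180).round(1))
print("centroid",np.mean(P,0))
for n,q in{"BL":(197,140),"BR":(490,65),"FR":(577,425),"FL":(268,500)}.items(): print(n,g(*q,.014).round(4))
rows([0.5,-0.3,0.2])
E
```

```text
hub [0.56516346 0.21321535]
amber 0.0306 14.0
blue 0.0299 12.0
violet 0.0295 15.7
white 0.0299 14.8
grey 0.0311 14.8
green 0.0309 14.7
centroid [0.56476043 0.21289354]
BL [0.6362 0.289 ]
BR [0.6657 0.1747]
FR [0.5227 0.1396]
FL [0.4946 0.2579]
clk 0.10 tcp [ 0.2829 -0.6123  0.2356] yaw 24.8 units [16.4  -9.62  1.79] spin None F [-0.1  0.2  0.7] q [ 1.11  0.47 -0.05  1.53  0.02  1.14 -0.08]
```

The filter radii come out at about 30 mm, as given. The yaw is about 14.4° and the hub is at (0.565, 0.213). Now travel to a point above the front of the unit, closing the fingers on the way.

>>> {"method": "send_rows", "body": {
  "commands": [
    {"travel": [0.9,-0.55,0.1],"spin": 0},
    {"travel": [0.9,-0.55,0.1],"spin": 0},
    {"travel": [0.9,-0.55,0.1],"spin": 0},
    {"travel": [0.9,-0.55,0.1],"spin": 0},
    {"travel": [0.9,-0.55,0.1],"spin": 0},
    {"travel": [0.9,-0.55,0.1],"spin": 0},
    {"travel": [0.9,-0.55,0.1],"spin": 0},
    {"travel": [0.9,-0.55,0.1],"spin": 0},
    {"travel": [0.9,-0.55,0.1],"spin": 0},
    {"travel": [0.9,-0.55,0.1],"spin": 0},
    {"travel": [0.9,-0.55,0.1],"spin": 0},
    {"travel": [0.9,-0.55,0.1],"spin": 0}
  ],
  "grip": -1,
  "newtons": 10
}}

```text
clock: 1.1
tool_pos: [0.4218, -0.3962, 0.2037]
tool_rot: [-3.064, -0.652, 0.015]
wrist_force: [-0.1, -0.3, 0.5]
gripper_width: 0.0151
```

```bash
python3 -c "
from h import *
rows([0.5,-0.3,0.2]); rows([.47,.22,.2],104)"
```

```text
clk 1.10 tcp [ 0.4218 -0.3962  0.2037] yaw 24.0 units [ 5.53 -2.8   0.18] spin None F [-0.1 -0.3  0.5] q [ 0.78  0.35 -0.13  1.79  0.05  1.01 -0.52]
clk 1.10 tcp [ 0.4218 -0.3962  0.2037] yaw 24.0 units [ 14.76 -27.15   0.37] spin -13.32546805016787 F [-0.1 -0.3  0.5] q [ 0.78  0.35 -0.13  1.79  0.05  1.01 -0.52]
```

>>> {"method": "send_rows", "body": {
  "commands": [
    {"travel": [0.6,-0.95,0],"spin": 0},
    {"travel": [0.6,-0.95,0],"spin": 0},
    {"travel": [0.6,-0.95,0],"spin": 0},
    {"travel": [0.6,-0.95,0],"spin": 0},
    {"travel": [0.6,-0.95,0],"spin": 0},
    {"travel": [0.6,-0.95,0],"spin": 0},
    {"travel": [0.6,-0.95,0],"spin": 0},
    {"travel": [0.6,-0.95,0],"spin": 0},
    {"travel": [0.6,-0.95,0],"spin": 0},
    {"travel": [0.6,-0.95,0],"spin": 0},
    {"travel": [0.6,-0.95,0],"spin": 0},
    {"travel": [0.6,-0.95,0],"spin": 0}
  ]
}}

```text
clock: 2.1
tool_pos: [0.4591, -0.1146, 0.2007]
tool_rot: [-3.058, -0.652, 0.026]
wrist_force: [0.1, 0.4, 0.0]
gripper_width: 0.0008
```

>>> {"method": "send_rows", "body": {
  "commands": [
    {"travel": [0.6,-0.95,0],"spin": 0},
    {"travel": [0.6,-0.95,0],"spin": 0},
    {"travel": [0.6,-0.95,0],"spin": 0},
    {"travel": [0.6,-0.95,0],"spin": 0},
    {"travel": [0.6,-0.95,0],"spin": 0},
    {"travel": [0.6,-0.95,0],"spin": 0},
    {"travel": [0.6,-0.95,0],"spin": 0},
    {"travel": [0.6,-0.95,0],"spin": 0},
    {"travel": [0.6,-0.95,0],"spin": 0},
    {"travel": [0.6,-0.95,0],"spin": 0},
    {"travel": [0.6,-0.95,0],"spin": 0},
    {"travel": [0,0,0],"spin": 0}
  ]
}}

```text
clock: 3.1
tool_pos: [0.4908, 0.1469, 0.2]
tool_rot: [-3.053, -0.66, 0.035]
wrist_force: [0.0, -0.5, 1.3]
gripper_width: 0.0006
```

>>> {"method": "send_rows", "body": {
  "commands": [
    {"travel": [0,0,0],"spin": -1},
    {"travel": [0,0,0],"spin": -1},
    {"travel": [0,0,0],"spin": -1},
    {"travel": [0,0,0],"spin": -1},
    {"travel": [0,0,0],"spin": -1},
    {"travel": [0,0,0],"spin": -1},
    {"travel": [0,0,0],"spin": -1},
    {"travel": [0,0,0],"spin": -1},
    {"travel": [0,0,0],"spin": -1},
    {"travel": [0,0,0],"spin": -1},
    {"travel": [0,0,0],"spin": -1},
    {"travel": [0,0,0],"spin": -1}
  ]
}}

```text
clock: 4.1
tool_pos: [0.4869, 0.1426, 0.1955]
tool_rot: [-1.999, -2.382, 0.028]
wrist_force: [0.1, 0.3, 0.7]
gripper_width: 0.0003
```

Run:
```python
from h import *
rows([.47,.22,.2],104.4)
p=arm.camera_params("wrist"); im,d=arm.snapshot("wrist"); save("w1.png",im); np.savez("w1.npz",im=im,d=d,**{k:np.array(v) for k,v in p.items()})
print([np.round(proj(p,[.565,.213,.044]))])
```

```text
clk 4.10 tcp [0.4869 0.1426 0.1955] yaw 100.0 units [ 3.96 -0.17 -0.17] spin -0.7377903845379924 F [0.1 0.3 0.7] q [ 0.21  0.33 -0.69  1.92  0.22  1.   -0.41]
[array([402., 128.])]
```

View pics/w1.png

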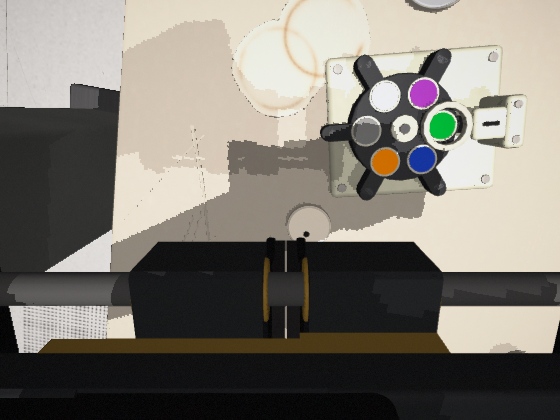

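The wrist view confirms the hub at px (404,128), against a prediction of (402,128). Green is under the port, the amber filter is at (385,162) and the front lobe is at (325,132). Next: move above the gap left of the front lobe.

Run:
```python
from h import *
rows([.5055,.2263,.12],77.4)
```

```text
clk 4.15 tcp [0.4868 0.1424 0.1954] yaw 100.2 units [3.92 1.79 3.76] spin 3.7926223954539373 F [-0.   0.5 -0.1] q [ 0.21  0.33 -0.69  1.92  0.23  1.   -0.41]
```

>>> {"method": "send_rows", "body": {
  "commands": [
    {"travel": [0.8,0.35,0.75],"spin": 0},
    {"travel": [0.8,0.35,0.75],"spin": 0},
    {"travel": [0.8,0.35,0.75],"spin": 0},
    {"travel": [0.8,0.35,0.75],"spin": 0},
    {"travel": [0.8,0.35,0.75],"spin": 0},
    {"travel": [0,0,0],"spin": 1},
    {"travel": [0,0,0],"spin": 1},
    {"travel": [0,0,0],"spin": 1},
    {"travel": [0,0,0],"spin": 0.8},
    {"travel": [0,0,0],"spin": 0}
  ]
}}

```text
clock: 4.98
tool_pos: [0.5058, 0.2243, 0.1127]
tool_rot: [-2.48, -1.886, 0.051]
wrist_force: [-0.6, -0.1, -0.5]
gripper_width: 0.0005
```

Run:
```python
from h import *
rows([.5055,.2263,.12],77.4)
```

```text
clk 4.98 tcp [0.5058 0.2243 0.1127] yaw 74.5 units [ 0.09 -0.06 -0.37] spin -0.47913379883774593 F [-0.6 -0.1 -0.5] q [-0.08  0.49 -0.53  1.9   0.28  0.87 -1.02]
```

>>> {"method": "send_rows", "body": {
  "commands": [
    {"travel": [0.05,0,0.6],"spin": -0.2},
    {"travel": [0.05,0,0.6],"spin": -0.2},
    {"travel": [0,0,0.6],"spin": 0},
    {"travel": [0,0,0],"spin": 0}
  ]
}}

```text
clock: 5.32
tool_pos: [0.5046, 0.2252, 0.0729]
tool_rot: [-2.434, -1.945, 0.051]
wrist_force: [0.0, -0.3, 0.0]
gripper_width: 0.0007
```

Run:
```python
from h import *
rows([.5055,.2263,.044],77.4)
print(R.from_rotvec(arm.observe()["tool_rot"]).as_matrix()[:,2])
```

```text
clk 5.32 tcp [0.5046 0.2252 0.0729] yaw 77.3 units [0.08 0.09 1.44] spin -0.018648677388559538 F [ 0.  -0.3  0. ] q [-0.09  0.54 -0.52  1.92  0.33  0.8  -1.01]
[-4.15972026e-02 -3.62587996e-04 -9.99134396e-01]
```

>>> {"method": "send_rows", "body": {
  "commands": [
    {"travel": [0.05,0.05,0.5],"spin": 0},
    {"travel": [0.05,0.05,0.5],"spin": 0},
    {"travel": [0,0,0.4],"spin": 0},
    {"travel": [0,0,0],"spin": 0}
  ]
}}

```text
clock: 5.65
tool_pos: [0.5051, 0.2261, 0.04]
tool_rot: [-2.432, -1.945, 0.056]
wrist_force: [-1.0, -0.6, 0.2]
gripper_width: 0.0007
```

Run:
```python
from h import *
rows([.5055,.2263,.044],77.4)
p=arm.camera_params("wrist"); im,d=arm.snapshot("wrist"); save("w2.png",im)
```

```text
clk 5.65 tcp [0.5051 0.2261 0.04  ] yaw 77.3 units [ 0.01  0.01 -0.2 ] spin -0.013424736613496671 F [-1.  -0.6  0.2] q [-0.11  0.59 -0.49  1.94  0.37  0.74 -1.04]
```

View pics/w2.png

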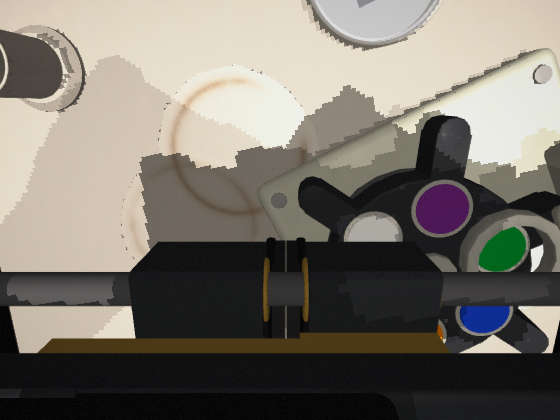

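The fingertip is in the gap left of the front lobe with no contact. Violet, green and blue are unchanged. Now a slow arc push along tool −x.

>>> {"method": "send_rows", "body": {
  "commands": [
    {"travel": [-0.18,0.01,-0.05],"spin": -0.55},
    {"travel": [-0.18,0.01,-0.05],"spin": -0.55},
    {"travel": [-0.18,0.01,-0.05],"spin": -0.55},
    {"travel": [-0.18,0.01,0],"spin": -0.55},
    {"travel": [-0.18,0.01,0],"spin": -0.55},
    {"travel": [-0.18,0.01,0],"spin": -0.55}
  ]
}}

```text
clock: 6.2
tool_pos: [0.503, 0.2133, 0.0444]
tool_rot: [-2.027, -2.346, 0.03]
wrist_force: [-2.7, 4.4, -4.4]
gripper_width: 0.0003
```

```bash
cat >> h.py <<'E'
def pol():
    s=arm.observe(); d=s["tool_pos"][:2]-np.array([.565,.213]); M=R.from_rotvec(s["tool_rot"]).as_matrix()
    print("clk %.2f r %.4f ang-from-front %.1f yaw-from-nominal %.1f z %.4f"%(s["clock"],np.hypot(*d),(np.degrees(np.arctan2(d[1],d[0]))-194.4+180)%360-180,np.degrees(np.arctan2(M[1,0],M[0,0]))-104.4,s["tool_pos"][2]),s["wrist_force"].round(1))
E
python3 -c "
from h import *
pol()"
```

```text
clk 6.20 r 0.0620 ang-from-front -14.7 yaw-from-nominal -6.1 z 0.0444 [-2.7  4.4 -4.4]
```

>>> {"method": "send_rows", "body": {
  "commands": [
    {"travel": [-0.2,0,0],"spin": 0},
    {"travel": [-0.2,0,0],"spin": 0},
    {"travel": [-0.2,0,0],"spin": -0.2},
    {"travel": [-0.2,0,0],"spin": -0.2}
  ]
}}

```text
clock: 6.53
tool_pos: [0.5052, 0.2022, 0.0451]
tool_rot: [-1.969, -2.39, 0.016]
wrist_force: [0.1, 3.4, -2.3]
gripper_width: 0.0006
```

```bash
python3 -c "
from h import *
pol()"
```

```text
clk 6.53 r 0.0608 ang-from-front -4.2 yaw-from-nominal -3.4 z 0.0451 [ 0.1  3.4 -2.3]
```

>>> {"method": "send_rows", "body": {
  "commands": [
    {"travel": [-0.2,0,0],"spin": -0.25},
    {"travel": [-0.2,0,0],"spin": -0.25},
    {"travel": [-0.2,0,0],"spin": -0.25},
    {"travel": [-0.2,0,0],"spin": -0.25},
    {"travel": [-0.2,0,0],"spin": -0.25}
  ]
}}

```text
clock: 6.95
tool_pos: [0.513, 0.1777, 0.046]
tool_rot: [-1.804, -2.524, 0.014]
wrist_force: [-0.2, -1.2, -0.7]
gripper_width: 0.0003
```

```bash
python3 -c "
from h import *
pol()"
```

```text
clk 6.95 r 0.0629 ang-from-front 19.8 yaw-from-nominal 4.5 z 0.0460 [-0.2 -1.2 -0.7]
```

The force dropped off, so the wheel probably snapped. Let it settle, then look before lifting.

>>> {"method": "send_rows", "body": {
  "commands": [
    {"travel": [0,0,0],"spin": 0},
    {"travel": [0,0,0],"spin": 0},
    {"travel": [0,0,0],"spin": 0},
    {"travel": [0,0,0],"spin": 0}
  ]
}}

```text
clock: 7.28
tool_pos: [0.515, 0.1714, 0.0463]
tool_rot: [-1.815, -2.522, 0.023]
wrist_force: [-0.7, 1.1, -0.0]
gripper_width: 0.0008
```

Run:
```python
from h import *
pol()
w,_=arm.snapshot("wrist"); t,_=arm.snapshot("top")
t=cv2.resize(t[180:265,160:270],(540,420),interpolation=cv2.INTER_CUBIC)
save("w3.png",cv2.resize(np.hstack([w[:,250:],t]),None,fx=.9,fy=.9))
```

```text
clk 7.28 r 0.0651 ang-from-front 25.4 yaw-from-nominal 4.1 z 0.0463 [-0.7  1.1 -0. ]
```

View pics/w3.png

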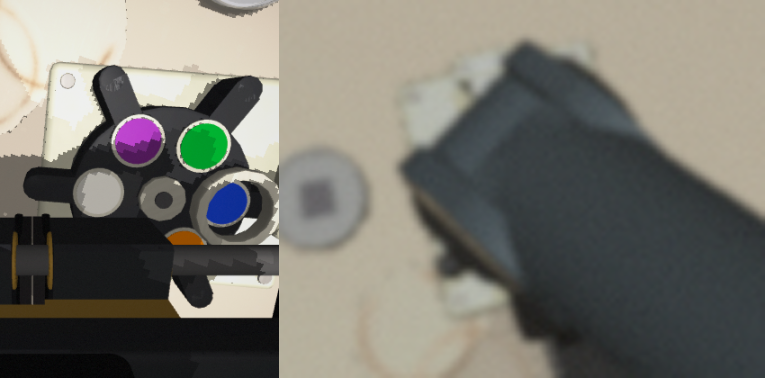

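Blue is now under the port with the white lobe at the front, so the wheel is at the click before amber. Lift, return above the left gap and check the wheel angle numerically.

>>> {"method": "send_rows", "body": {
  "commands": [
    {"travel": [0,0,-0.6],"spin": 0},
    {"travel": [0,0,-0.7],"spin": 0},
    {"travel": [0,0,-0.7],"spin": 0},
    {"travel": [0,0,-0.5],"spin": 0},
    {"travel": [0,0,0],"spin": 0}
  ]
}}

```text
clock: 7.8
tool_pos: [0.5159, 0.1726, 0.1003]
tool_rot: [-1.81, -2.524, 0.024]
wrist_force: [0.0, -0.0, -0.1]
gripper_width: 0.0009
```

Run:
```python
from h import *
pol(); rows([.5055,.2263,.1],77.4)
p=arm.camera_params("wrist"); w,_=arm.snapshot("wrist")
h=cv2.cvtColor(w,cv2.COLOR_RGB2HSV)
u0,v0=proj(p,[.565,.213,.045]); print(u0,v0)
for n,lo,hi,o in(("blue",108,128,0),("green",50,75,60),("violet",138,158,120),("amber",9,19,-60)):
    m=((h[...,0]>=lo)&(h[...,0]<=hi)&(h[...,1]>150)&(h[...,2]>60)).astype(np.uint8)
    vv,uu=np.mgrid[:420,:560]; m[np.hypot(uu-u0,vv-v0)>160]=0
    k,l,st,c=cv2.connectedComponentsWithStats(m)
    if k<2: continue
    i=1+st[1:,4].argmax(); q=atz(p,*c[i],.045)[:2]-[.565,.213]
    print(n,st[i,4],np.hypot(*q).round(4),((np.degrees(np.arctan2(q[1],q[0]))-14.4-o+180)%360-180).round(1))
```

```text
clk 7.80 r 0.0636 ang-from-front 25.1 yaw-from-nominal 4.3 z 0.1003 [ 0.  -0.  -0.1]
clk 7.80 tcp [0.5159 0.1726 0.1003] yaw 108.7 units [2.71 0.37 0.06] spin 5.212780680425543 F [ 0.  -0.  -0.1] q [ 0.14  0.53 -0.69  1.92  0.4   0.87 -0.44]
391.4488398227916 195.5443069728398
blue 942 0.0316 0.2
green 1102 0.0309 -1.6
violet 1057 0.0298 -2.3
amber 641 0.0283 6.4
```

The wheel rests at −1 click, within about 2°; amber was partly hidden by the gripper. Now the second round.

>>> {"method": "send_rows", "body": {
  "commands": [
    {"travel": [0.9,0.1,0],"spin": 0},
    {"travel": [0.9,0.1,0],"spin": 0},
    {"travel": [0.9,0.1,0],"spin": 0},
    {"travel": [0,0,0],"spin": 0.9},
    {"travel": [0,0,0],"spin": 0.9},
    {"travel": [0,0,0],"spin": 0.9},
    {"travel": [0,0,0],"spin": 0.9},
    {"travel": [0,0,0],"spin": 0.9},
    {"travel": [0,0,0],"spin": 0}
  ]
}}

```text
clock: 8.6
tool_pos: [0.5003, 0.2263, 0.0965]
tool_rot: [-2.374, -2.007, 0.05]
wrist_force: [0.1, -0.5, -0.0]
gripper_width: 0.0004
```

```bash
python3 -c "
from h import *
pol(); rows([.5055,.2263,.046],77.4)"
```

```text
clk 8.60 r 0.0660 ang-from-front -26.0 yaw-from-nominal -24.0 z 0.0965 [ 0.1 -0.5 -0. ]
clk 8.60 tcp [0.5003 0.2263 0.0965] yaw 80.4 units [0.05 0.37 2.51] spin 0.5051296174334112 F [ 0.1 -0.5 -0. ] q [-0.05  0.51 -0.57  1.91  0.32  0.85 -0.96]
```

>>> {"method": "send_rows", "body": {
  "commands": [
    {"travel": [0.05,0.15,0.6],"spin": 0.1},
    {"travel": [0.05,0.1,0.6],"spin": 0.1},
    {"travel": [0,0,0.6],"spin": 0},
    {"travel": [0,0,0.4],"spin": 0},
    {"travel": [0,0,0],"spin": 0}
  ]
}}

```text
clock: 9.02
tool_pos: [0.5027, 0.227, 0.0459]
tool_rot: [-2.389, -1.988, 0.055]
wrist_force: [1.3, 0.2, -0.2]
gripper_width: 0.0007
```

```bash
python3 -c "
from h import *
pol(); rows([.5055,.2263,.046],77.4)"
```

```text
clk 9.02 r 0.0639 ang-from-front -27.1 yaw-from-nominal -24.8 z 0.0459 [ 1.3  0.2 -0.2]
clk 9.02 tcp [0.5027 0.227  0.0459] yaw 79.6 units [-0.01  0.14 -0.01] spin 0.3583863586054766 F [ 1.3  0.2 -0.2] q [-0.09  0.59 -0.53  1.94  0.38  0.76 -1.01]
```

>>> {"method": "send_rows", "body": {
  "commands": [
    {"travel": [-0.18,0.03,0],"spin": -0.3},
    {"travel": [-0.18,0.03,0],"spin": -0.3},
    {"travel": [-0.18,0.03,0],"spin": -0.3},
    {"travel": [-0.18,0.03,0],"spin": -0.3},
    {"travel": [-0.18,0.02,0],"spin": -0.3},
    {"travel": [-0.18,0.02,0],"spin": -0.3},
    {"travel": [-0.18,0.01,0],"spin": -0.3},
    {"travel": [-0.18,0,0],"spin": -0.3}
  ]
}}

```text
clock: 9.68
tool_pos: [0.5003, 0.2101, 0.0436]
tool_rot: [-2.079, -2.282, 0.03]
wrist_force: [0.0, 3.5, 0.1]
gripper_width: 0.0006
```

```bash
python3 -c "
from h import *
pol()"
```

```text
clk 9.68 r 0.0648 ang-from-front -11.9 yaw-from-nominal -9.1 z 0.0436 [0.  3.5 0.1]
```

>>> {"method": "send_rows", "body": {
  "commands": [
    {"travel": [-0.19,0.02,0],"spin": -0.25},
    {"travel": [-0.19,0.02,0],"spin": -0.25},
    {"travel": [-0.19,0.02,0],"spin": -0.25},
    {"travel": [-0.19,0.02,0],"spin": -0.25}
  ]
}}

```text
clock: 10.02
tool_pos: [0.5011, 0.2029, 0.0435]
tool_rot: [-1.935, -2.393, 0.014]
wrist_force: [-1.5, 2.6, 2.1]
gripper_width: 0.0005
```

```bash
python3 -c "
from h import *
pol()"
```

```text
clk 10.02 r 0.0647 ang-from-front -5.4 yaw-from-nominal -2.4 z 0.0435 [-1.5  2.6  2.1]
```

>>> {"method": "send_rows", "body": {
  "commands": [
    {"travel": [-0.19,0.02,0],"spin": -0.25},
    {"travel": [-0.19,0.02,0],"spin": -0.25},
    {"travel": [-0.19,0.02,0],"spin": -0.25},
    {"travel": [-0.19,0.02,0],"spin": -0.25}
  ]
}}

```text
clock: 10.35
tool_pos: [0.5037, 0.194, 0.0432]
tool_rot: [-1.787, -2.496, 0.002]
wrist_force: [-1.5, 1.8, 1.4]
gripper_width: 0.0001
```

```bash
python3 -c "
from h import *
pol()"
```

```text
clk 10.35 r 0.0642 ang-from-front 2.8 yaw-from-nominal 4.3 z 0.0432 [-1.5  1.8  1.4]
```

>>> {"method": "send_rows", "body": {
  "commands": [
    {"travel": [-0.18,0.03,0],"spin": -0.3},
    {"travel": [-0.18,0.03,0],"spin": -0.3},
    {"travel": [-0.18,0.03,0],"spin": -0.3}
  ]
}}

```text
clock: 10.6
tool_pos: [0.5072, 0.1866, 0.0423]
tool_rot: [-1.655, -2.581, -0.005]
wrist_force: [-0.4, 1.3, 0.8]
gripper_width: 0.0004
```

```bash
python3 -c "
from h import *
pol()"
```

```text
clk 10.60 r 0.0635 ang-from-front 10.2 yaw-from-nominal 10.2 z 0.0423 [-0.4  1.3  0.8]
```

>>> {"method": "send_rows", "body": {
  "commands": [
    {"travel": [-0.16,0.02,0],"spin": -0.3},
    {"travel": [-0.16,0.02,0],"spin": -0.3},
    {"travel": [-0.16,0.02,0],"spin": -0.3}
  ]
}}

```text
clock: 10.85
tool_pos: [0.5119, 0.1789, 0.0409]
tool_rot: [-1.521, -2.66, -0.011]
wrist_force: [-0.4, 0.1, -0.4]
gripper_width: 0.0006
```

```bash
python3 -c "
from h import *
pol()"
```

```text
clk 10.85 r 0.0631 ang-from-front 18.3 yaw-from-nominal 16.0 z 0.0409 [-0.4  0.1 -0.4]
```

>>> {"method": "send_rows", "body": {
  "commands": [
    {"travel": [-0.08,0,0],"spin": 0},
    {"travel": [0,0,0],"spin": 0},
    {"travel": [0,0,0],"spin": 0}
  ]
}}

```text
clock: 11.1
tool_pos: [0.5129, 0.1765, 0.0399]
tool_rot: [-1.522, -2.657, -0.011]
wrist_force: [0.7, 0.4, -0.3]
gripper_width: 0.0001
```

Run:
```python
from h import *
pol(); w,_=arm.snapshot("wrist"); save("w4.png",w)
```

```text
clk 11.10 r 0.0636 ang-from-front 20.6 yaw-from-nominal 15.9 z 0.0399 [ 0.7  0.4 -0.3]
```

View pics/w4.png

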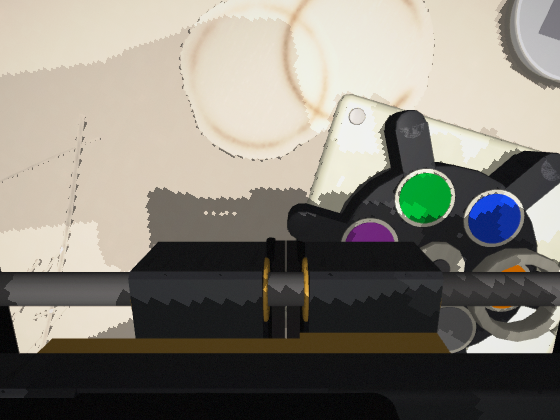

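Amber (px 512,270) is under the port and the violet lobe (310,220) is at the front. Lift clear and back away.

>>> {"method": "send_rows", "body": {
  "commands": [
    {"travel": [0,0,-0.6],"spin": 0},
    {"travel": [0,0,-0.8],"spin": 0},
    {"travel": [0,0,-1],"spin": 0},
    {"travel": [0,0,-1],"spin": 0},
    {"travel": [-0.5,-0.5,-1],"spin": 0},
    {"travel": [-0.9,-0.9,-0.5],"spin": 0},
    {"travel": [-0.9,-0.9,0],"spin": 0},
    {"travel": [-0.9,-0.5,0],"spin": 0},
    {"travel": [-0.9,0,0],"spin": 0},
    {"travel": [-0.9,0,0],"spin": 0},
    {"travel": [-0.9,0,0],"spin": 0},
    {"travel": [-0.9,0,0],"spin": 0}
  ]
}}

```text
clock: 12.15
tool_pos: [0.5392, 0.03, 0.1456]
tool_rot: [-1.506, -2.675, -0.017]
wrist_force: [0.4, 0.2, 1.1]
gripper_width: 0.0003
```

>>> {"method": "send_rows", "body": {
  "commands": [
    {"travel": [-0.9,0,0],"spin": 0},
    {"travel": [-0.9,0,0],"spin": 0},
    {"travel": [0,0,0],"spin": 0},
    {"travel": [0,0,0],"spin": 0},
    {"travel": [0,0,0],"spin": 0}
  ]
}}

```text
clock: 12.57
tool_pos: [0.5604, -0.005, 0.147]
tool_rot: [-1.516, -2.674, -0.019]
wrist_force: [0.1, 0.0, -0.6]
gripper_width: 0.0004
```

Run:
```python
from h import *
pol(); print(arm.observe()["tool_pos"]); t,_=arm.snapshot("top"); save("t5.png",cv2.resize(t[170:300,140:320],(800,578),interpolation=cv2.INTER_CUBIC))
f=np.load("top1.npz")["im"]
for n,(u,v) in dict(puck=(255,247),dish=(169,225),nip=(167,285),bot=(296,155),ship=(367,291)).items():
    a=f[v-16:v+16,u-16:u+16]; r=cv2.matchTemplate(t[v-24:v+24,u-24:u+24],a,cv2.TM_CCOEFF_NORMED); _,s,_,l=cv2.minMaxLoc(r); print(n,round(s,2),l[0]-8,l[1]-8)
```

```text
clk 12.57 r 0.2180 ang-from-front 74.4 yaw-from-nominal 16.5 z 0.1470 [ 0.1  0.  -0.6]
[ 0.56036524 -0.00496672  0.1470054 ]
puck 0.65 0 0
dish 1.0 0 0
nip 1.0 0 0
bot 0.49 0 1
ship 0.04 -2 1
```

View pics/t5.png

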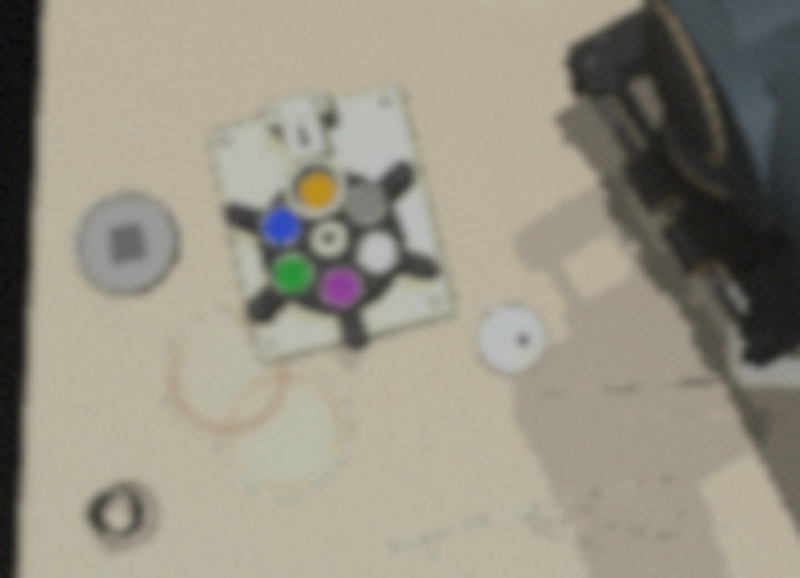

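Amber sits centred in the port at crop px (317,190), and the violet lobe is straight at the front, as in the first click pose. The dish, puck and nipple have not moved. The arm is clear.

```bash
python3 -c "
from h import *
print(arm.finish_job())"
```

```text
the job is handed in; nothing more can be done
None
```

The amber filter is in its click under the viewing port. I handed the job in at about 12.6 s of the 64 s allowed, and no verdict was reported.

- **Pushes:** The wheel started two clicks before amber, with green under the port. I pushed the front lobe counter-clockwise with the closed fingertips, one click at a time. Wrist force read at the stops between moves stayed below about 7 N.
- **Click before amber:** After the first click the wheel stopped with blue under the port. The blue, green and violet filters put it within about 2° of the click. The amber filter read 6.4° off, but the gripper partly hid it.
- **Final check:** The last top view shows amber centred in the port and the lobes in the same pose as at the start. I judged the final wheel angle from that picture and did not measure it.
- **Loose things:** Image matching found no shift of the dish, nipple or puck, though the puck match was weaker (0.65) because its surroundings were in shadow. The bottle match was weak (0.49, about 1 pixel) and the shipper match failed (0.04), both probably because of the arm or its shadow. The fingertips were more than 50 mm above both when they passed near them.

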